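# Make up the painting kit and the building kit for the model class

### The arm

A 7-joint arm with a two-finger parallel gripper is mounted at the origin on the work surface. World frame = base frame: x ahead of the robot, y to its left, z up, the work surface at z = 0. Lengths are in m, angles in rad, forces in N, time in s.
With the tool pointing down it reaches from about 0.4 to 0.85 m from the base axis. Payload 10.4 kg.
Tool frame: the origin (TCP) lies between the finger pads; the fingertips stand r.nose_length ahead of it and the grasp point (between the pads) lies 6 mm ahead of it (r.nose_length is the distance from the TCP to the fingertips, in m); z points along the fingers, x is the direction in which the jaws open and shut, and the axes are right-handed (so a half turn about z gives the same grasp; the last joint's range is limited). The gripper opens to 87 mm and grips with 3 to 60 N. Pads are 19 mm wide; open, the fingers measure 117 mm over their backs; the gripper's body (75 mm by 190 mm) begins 51 mm behind the grasp point.
Start: joints at [1.25, 0.332, -0.065, 1.46, 0.022, 1.35, -0.088], TCP at [0.183, -0.598, 0.248] pointing down, gripper open.
Joint ranges: [-2.6, 2.6], [-0.5, 2.12], [-1.47, 1.34], [0.16, 2.42], [-1.27, 4.41], [0.06, 2.06], [-2.6, 2.6]. Speed limits (rad/s): [2.22, 2.22, 2.79, 2.79, 3.14, 3.14, 3.14].

### API

Orientations are given as a unit quaternion [x, y, z, w].
In Python, from bench import r gives the robot as it stands. The module is installed in compiled form; this text tells all that it offers.
- The arm moves only by the shell command python3 -m creep 'ROWS' [OPENING] [FORCE]. ROWS is JSON, a list of rows, each an object of numbers: "x", "y", "z": the shift along the world's x, y, z in m; "spin": the turn about the world's z in degrees. In form: [{"x": .., "y": .., "z": .., "spin": ..}, ...]. A call has 1 to 12 rows; each row is the pose to reach, as a shift and turn from the pose commanded when the call began; what a row does not reach only later rows make up. A row lasts 1/8 s, in which the tool goes at most 62.5 mm and 10.7 degrees, less where a joint would pass 70% of its speed; a pose out of reach is approached as far as the arm can. A call with a gripper value outside its range is refused whole. OPENING is the finger opening in m, from 0 to 0.087, set as the call begins (- or left out, the last holds). The fingers move at their own pace and stop on an object; FORCE is the grip in N (left out, the last holds). Time passes only in rows, so rows that repeat a pose let the fingers close. It gives the time, the measured TCP pose, the force and the opening at its end, in the units of the state.
- r.read_state(): the state, without advancing time (a new reading comes with each control period).
- r.camera(name): name is "scene" or "top" or "wrist"; returns a dict with "pixels" (420x560x3 uint8, blue, green, red), "z_map" (420x560 float32, m along the optical axis (not along the pixel's ray), 0 where there is no reading), "K" (3x3 intrinsics, pixels), "R" (3x3) and "t" (3): a world point X has camera coordinates R X + t. Camera axes: x right, y down, z forward; pixel columns grow to the right and rows downward; lengths in m; the calibration is good to about 2 mm. The wrist camera is an equidistant fisheye: a pixel r from the principal point sees the ray r / f radians off the axis. A picture is of the moment at which its call begins.
- r.close_job(): hands the job in, once; it reports no verdict.
The state is a dict: "time": time; "joint_positions": joint angles; "joint_vel": joint speeds; "joint_torque": joint torques, N m; "ee_pos": TCP position; "eef_rot": TCP orientation; "ft_force": force on the tool from outside, world axes, zero at the start; "torque": the same for the moment, N m; "width": finger opening in m.
Only numpy, scipy, OpenCV 4.12 (cv2) and the standard library are available. Lean on these libraries where they do the work, as an engineer would, in place of code of your own. Each camera call takes 0.05 s, during which the arm holds its last target. There are 200 camera calls.

### The job

Make up the two kits for tonight's model-building class from the stock standing about on the bench: the painting kit in the three-compartment tray - the paint jar, the tall thinner bottle and the steel mixing cup - and the building kit in the two-compartment tray - the square cement bottle and the sanding block. Give each thing a compartment to itself, standing upright on the tray's floor; set it down rather than dropping it, and knock nothing over. Leave the putty tin, the tape roll and the wooden painting handle where they are.

Things in the scene. Friction and masses are not known exactly. Their poses are not given: they have to be found in the camera images.
- paint_jar_mid (a point): small clear glass paint jar with grey paint in it and a ribbed white screw lid: round, 34 mm across the glass (37 mm across the lid, the top 14 mm), 46 mm tall, about 50 g. The point is on its axis half-way up (23 mm above its foot), z up.
- thinner_bottle_mid (a point): tall white plastic bottle of paint thinner with a paper band and a small black cap: round, 42 mm across up to 56 mm height, then a sloping shoulder and a 27 mm cap from 68 mm up; 84 mm tall in all, about 110 g. The point is on its axis half-way up (42 mm above its foot), z up.
- mixing_cup_mid (a point): open-topped plain steel mixing cup: round, 43 mm across the foot, 48 mm across the rim, 42 mm tall, wall 2 mm, about 60 g. The point is on its axis half-way up (21 mm above its foot), z up.
- cement_bottle_mid (a point): square clear glass bottle of plastic cement with a tall tapering black cap: body 36 by 36 mm and 42 mm tall, above it the cap, 26 narrowing to 20 mm across, up to 70 mm in all; about 80 g. The point is on its axis half-way up (35 mm above its foot, on the glass body); x and y are square to the flat sides, z up.
- sanding_block_mid (a point): hand sanding block: cork foot 64 by 32 mm and 16 mm tall, and on it a pale wooden grip bar 60 by 26 mm, 40 mm tall in all, about 60 g. The point is at its centre half-way up (20 mm above its underside); x runs along its length, z up.
- tray3: the three-compartment kit tray: shallow grey plastic, 86 by 252 mm outside, three square compartments in one row; inside each compartment is 80 mm square, its floor 3 mm above the bench; walls and dividers are 3 mm thick and their top edges 12 mm above the bench. Fixed to the bench. Origin: centre of its underside, at bench height; its y axis runs along the row of compartments, z up. Compartment centres lie at x = 0, y = -83, 0 and +83 mm.
- tray2: the two-compartment kit tray: shallow grey plastic, 86 by 169 mm outside, two square compartments in one row; inside each compartment is 80 mm square, its floor 3 mm above the bench; walls and dividers are 3 mm thick and their top edges 12 mm above the bench. Fixed to the bench. Origin: centre of its underside, at bench height; its y axis runs along the row of compartments, z up. Compartment centres lie at x = 0, y = -41.5 and +41.5 mm.
- putty_tin_mid (a point): flat closed metal putty tin, round, 64 mm across and 32 mm tall, about 180 g: not part of any kit, it stands among the stock and stays there. The point is at its centre, 16 mm above its underside.
- tape_roll_mid (a point): roll of yellowish masking tape lying flat: a ring 72 mm across with a 52 mm hole, 18 mm tall, about 60 g: not part of any kit, it stays where it is. The point is at its centre, 9 mm above its underside.
- paint_handle_mid (a point): figure painter's hand grip: dark wood, waisted like a bobbin with a cork top and two thin pins, 42 mm across the foot, 26 mm at the waist, 68 mm tall without the pins, about 80 g: not part of any kit, it stays where it is. The point is on its axis half-way up (34 mm above its foot).
Things that resemble listed ones, but are neither listed nor needed, are in the scene too. Leave any green look-alike of the part that bears sanding_block_mid alone.

How it is judged:
At the end, for the whole second after the job is handed in: All five things in their kit's tray, one to a compartment: middle within 34 mm of the compartment centre along both tray axes, standing on the floor (height within 5 mm), upright within 7 degrees, under 0.03 m/s; putty tin, tape roll and painting handle within 30 mm of where they began (((x of paint_jar_mid in the frame of tray3 between -0.034 and 0.034 m and y of paint_jar_mid in the frame of tray3 between -0.117 and -0.049 m) or (x of thinner_bottle_mid in the frame of tray3 between -0.034 and 0.034 m and y of thinner_bottle_mid in the frame of tray3 between -0.117 and -0.049 m) or (x of mixing_cup_mid in the frame of tray3 between -0.034 and 0.034 m and y of mixing_cup_mid in the frame of tray3 between -0.117 and -0.049 m)) and ((x of paint_jar_mid in the frame of tray3 between -0.034 and 0.034 m and y of paint_jar_mid in the frame of tray3 between -0.034 and 0.034 m) or (x of thinner_bottle_mid in the frame of tray3 between -0.034 and 0.034 m and y of thinner_bottle_mid in the frame of tray3 between -0.034 and 0.034 m) or (x of mixing_cup_mid in the frame of tray3 between -0.034 and 0.034 m and y of mixing_cup_mid in the frame of tray3 between -0.034 and 0.034 m)) and ((x of paint_jar_mid in the frame of tray3 between -0.034 and 0.034 m and y of paint_jar_mid in the frame of tray3 between 0.049 and 0.117 m) or (x of thinner_bottle_mid in the frame of tray3 between -0.034 and 0.034 m and y of thinner_bottle_mid in the frame of tray3 between 0.049 and 0.117 m) or (x of mixing_cup_mid in the frame of tray3 between -0.034 and 0.034 m and y of mixing_cup_mid in the frame of tray3 between 0.049 and 0.117 m)) and height (world z) of paint_jar_mid between 0.021 and 0.031 m and angle between each of paint_jar_mid, thinner_bottle_mid, mixing_cup_mid, cement_bottle_mid, sanding_block_mid's own z axis and vertical below 0.12 rad and linear speed of each of paint_jar, thinner_bottle, mixing_cup, cement_bottle, sanding_block below 0.03 m/s and height (world z) of thinner_bottle_mid between 0.04 and 0.05 m and height (world z) of mixing_cup_mid between 0.019 and 0.029 m and ((x of cement_bottle_mid in the frame of tray2 between -0.034 and 0.034 m and y of cement_bottle_mid in the frame of tray2 between -0.0755 and -0.0075 m) or (x of sanding_block_mid in the frame of tray2 between -0.034 and 0.034 m and y of sanding_block_mid in the frame of tray2 between -0.0755 and -0.0075 m)) and ((x of cement_bottle_mid in the frame of tray2 between -0.034 and 0.034 m and y of cement_bottle_mid in the frame of tray2 between 0.0075 and 0.0755 m) or (x of sanding_block_mid in the frame of tray2 between -0.034 and 0.034 m and y of sanding_block_mid in the frame of tray2 between 0.0075 and 0.0755 m)) and height (world z) of cement_bottle_mid between 0.033 and 0.043 m and height (world z) of sanding_block_mid between 0.018 and 0.028 m and distance of each of putty_tin_mid, tape_roll_mid, paint_handle_mid from where it was at the start of the episode below 0.03 m); the robot touches nothing.
It fails at once if one of the five kit things is dropped: it falls free, out of the fingers, from more than about 35 mm above where it could stand in a tray ((height (world z) of thinner_bottle_mid above 0.075 m and contact force between thinner_bottle and the arm below 0.01 N and contact force between thinner_bottle and the fingers below 0.01 N and linear speed of thinner_bottle above 0.35 m/s) or (height (world z) of paint_jar_mid above 0.056 m and contact force between paint_jar and the arm below 0.01 N and contact force between paint_jar and the fingers below 0.01 N and linear speed of paint_jar above 0.35 m/s) or (height (world z) of mixing_cup_mid above 0.054 m and contact force between mixing_cup and the arm below 0.01 N and contact force between mixing_cup and the fingers below 0.01 N and linear speed of mixing_cup above 0.35 m/s) or (height (world z) of cement_bottle_mid above 0.068 m and contact force between cement_bottle and the arm below 0.01 N and contact force between cement_bottle and the fingers below 0.01 N and linear speed of cement_bottle above 0.35 m/s) or (height (world z) of sanding_block_mid above 0.053 m and contact force between sanding_block and the arm below 0.01 N and contact force between sanding_block and the fingers below 0.01 N and linear speed of sanding_block above 0.35 m/s)).
It fails at once if one of the five kit things is knocked over or carried far out of upright (more than 60 degrees) (angle between any of thinner_bottle_mid, paint_jar_mid, mixing_cup_mid, cement_bottle_mid, sanding_block_mid's own z axis and vertical above 1.05 rad).
It fails at once if the putty tin, the tape roll or the painting handle is shifted by more than 30 mm (distance of any of putty_tin_mid, tape_roll_mid, paint_handle_mid from where it was at the start of the episode above 0.03 m).
It also fails if it takes over 128 s, if anything falls off the work surface, if the arm or the gripper's body presses on something with over 40 N, if the wrist force passes 120 N, or if a joint passes its speed limit or range.

## Working session

There is one attempt and no reset: what is moved stays moved. The work goes in short steps, Python scripts to look and compute and a shell command to move; the robot and the scene stay as the last step left them, time stands still between calls to the robot, and variables do not carry over. Pictures are saved under pics/ and viewed, about 12 in all and at most 16, crops included, and the job is handed in when it is done.

```bash
mkdir -p pics; cat > h.py <<'E'
from bench import r
import numpy as np, cv2
def shot(n,f):
    c=r.camera(n); cv2.imwrite(f'pics/{f}.png',c['pixels']); np.savez(f'{f}.npz',**c); return c
def world(c,u,v,z=None):
    K,R,t=c['K'],c['R'],c['t']; ray=np.linalg.inv(K)@[u,v,1.]
    o=-R.T@t; d=R.T@ray
    s=c['z_map'][int(v),int(u)] if z is None else (z-o[2])/d[2]
    return o+s*d
E
python3 - <<'E'
from h import *
a=shot('top','top0');b=shot('scene','sc0')
s=r.read_state();print(s['ee_pos'],s['eef_rot'],s['width'],r.nose_length,s['time'])
for c in(a,b):print(c['K'],-c['R'].T@c['t'],c['R'])
cv2.imwrite('pics/top0b.png',cv2.resize(a['pixels'],(800,600),interpolation=cv2.INTER_CUBIC))
E
```

```text
[ 0.18327047 -0.59720112  0.24686194] [ 8.04183574e-01 -5.94380687e-01 -5.19905308e-04 -3.27306068e-04] 0.08713310570663509 0.025 0.1
[[397.10416117   0.         289.68430211]
 [  0.         397.10416117 217.6245937 ]
 [  0.           0.           1.        ]] [0.33472758 0.01053783 1.15226726] [[-0.02023978 -0.99978968 -0.00330833]
 [-0.97226986  0.02045356 -0.2329656 ]
 [ 0.23298428 -0.00149858 -0.97247935]]
[[446.45834397   0.         280.0342135 ]
 [  0.         446.45834397 210.58012643]
 [  0.           0.           1.        ]] [1.15815091 0.14636469 0.88480574] [[-0.23877245  0.97106025  0.00544988]
 [ 0.80251955  0.20048398 -0.56193286]
 [-0.54676328 -0.12980046 -0.82716489]]
```

View pics/top0b.png

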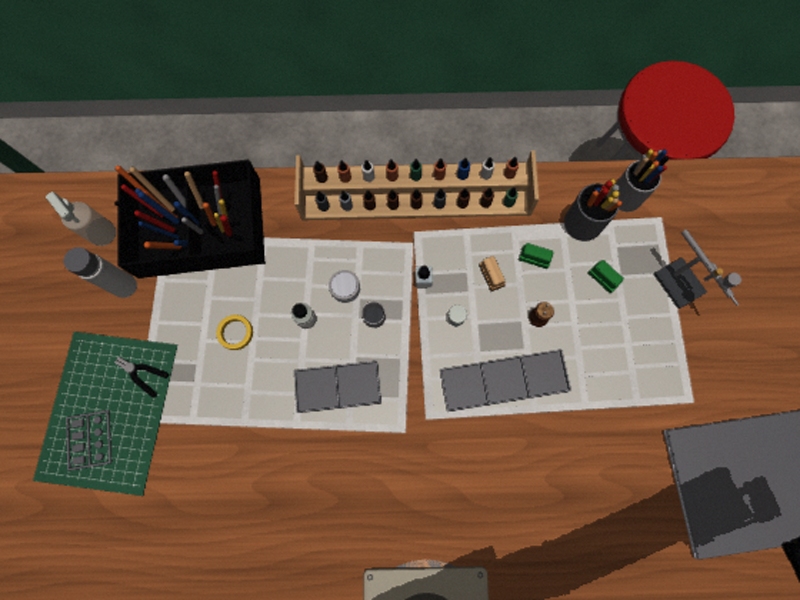

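View pics/sc0.png

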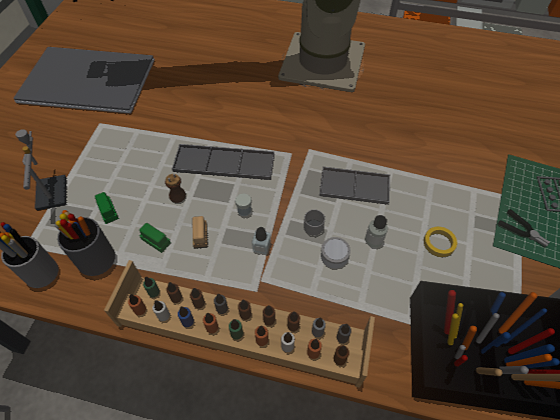

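The top view (800x600) shows: thinner bottle (303,315), putty tin (344,286), cup (373,314), cement bottle (424,275), jar (457,315), sanding block (492,273), handle (541,314), tape (235,331), tray2 around (338,387), tray3 around (505,380); the green blocks at (536,255) and (606,276) are to be left alone. Next I take an enlarged crop.

```bash
python3 - <<'E'
import cv2
a=cv2.imread('pics/top0.png')
cv2.imwrite('pics/c1.png',cv2.resize(a[165:295,200:400],(800,520),interpolation=cv2.INTER_CUBIC))
E
```

```text
(no output)
```

View pics/c1.png

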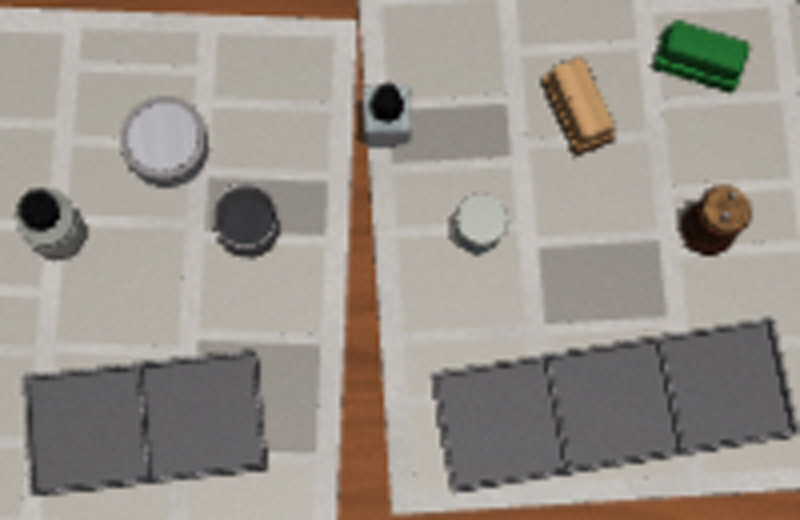

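Crop (scale 4, offset 200,165): thinner cap (41,209), cup rim (247,218), cement cap (387,101), jar lid (480,220), sanding bar top corners (560,65),(588,57),(613,122),(585,137), and both trays' corners are clear.

```bash
python3 - <<'E'
from h import *
c=dict(np.load('top0.npz'))
W=lambda u,v,z:world(c,200+u/4-.4,165+v/4-.4,z)
P=dict(thin=(41,209,.084),cup=(247,218,.042),cem=(387,101,.07),jar=(480,220,.046),handle=(725,207,.068),putty=(164,137,.032))
# depth cloud
K,R,t=c['K'],c['R'],c['t'];v,u=np.mgrid[:420,:560];Z=c['z_map']
C=np.stack([(u-K[0,2])/K[0,0]*Z,(v-K[1,2])/K[1,1]*Z,Z],-1);X=(C-t)@R
for k,p in P.items():
    w=W(*p); d=np.hypot(X[...,0]-w[0],X[...,1]-w[1])<.035
    m=d&(abs(X[...,2]-p[2])<.006)&(Z>0); q=X[m]
    print(k,w.round(4),'cloud',((q.min(0)+q.max(0))/2).round(4),np.ptp(q,0).round(3),len(q))
S=np.array([W(*p,.04) for p in[(560,65),(588,57),(613,122),(585,137)]]);print('sand',S.round(4),S.mean(0).round(4))
w=S.mean(0);m=(np.hypot(X[...,0]-w[0],X[...,1]-w[1])<.05)&(X[...,2]>.034);q=X[m][:,:2]
print(cv2.minAreaRect((q*1000).astype(np.float32)),len(q))
w=W(387,101,.07);m=(np.hypot(X[...,0]-w[0],X[...,1]-w[1])<.035)&(X[...,2]>.037)&(X[...,2]<.047);q=X[m][:,:2];print('cem body',cv2.minAreaRect((q*1000).astype(np.float32)),len(q))
for n,p in dict(t2=[(24,377),(257,352),(267,467),(33,493)],t3=[(434,376),(772,321),(796,433),(453,490)]).items():
    T=np.array([W(*a,.012) for a in p]);e=(T[0]+T[3]-T[1]-T[2])/2
    print(n,T.mean(0).round(4),np.linalg.norm(e),np.linalg.norm(T[0]+T[1]-T[2]-T[3])/2,np.degrees(np.arctan2(e[1],e[0])))
E
```

```text
thin [0.5975 0.2299 0.084 ] cloud [0.5989 0.2338 0.0825] [0.026 0.026 0.009] 76
cup [0.5981 0.0903 0.042 ] cloud [0.6    0.0915 0.0412] [0.046 0.046 0.01 ] 50
cem [ 0.675  -0.0118  0.07  ] cloud [ 0.677  -0.0109  0.0693] [0.02  0.017 0.01 ] 44
jar [ 0.5922 -0.0766  0.046 ] cloud [ 0.5942 -0.0779  0.0453] [0.036 0.035 0.01 ] 132
handle [ 0.5928 -0.2471  0.068 ] cloud [ 0.5914 -0.2482  0.0668] [0.034 0.034 0.009] 108
putty [0.6628 0.1517 0.032 ] cloud [0.6631 0.1523 0.032 ] [0.062 0.062 0.012] 353
sand [[ 0.7094 -0.1404  0.04  ]
 [ 0.7152 -0.1613  0.04  ]
 [ 0.6649 -0.1768  0.04  ]
 [ 0.654  -0.1558  0.04  ]] [ 0.6859 -0.1586  0.04  ]
((685.3818359375, -156.0752716064453), (59.97806930541992, 26.588918685913086), 21.674049377441406) 172
cem body ((678.306640625, -11.295324325561523), (35.50993347167969, 35.63943862915039), 89.98744201660156) 80
t2 [0.4569 0.1657 0.012 ] 0.16763889045436453 0.0829486253534294 95.0501279078924
t3 [ 0.4623 -0.1704  0.012 ] 0.2487246921926239 0.08190435792238987 98.09957418520801
```

```bash
python3 - <<'E'
from h import *
c=dict(np.load('top0.npz'))
K,R,t=c['K'],c['R'],c['t'];v,u=np.mgrid[:420,:560];Z=c['z_map']
C=np.stack([(u-K[0,2])/K[0,0]*Z,(v-K[1,2])/K[1,1]*Z,Z],-1);X=(C-t)@R
g=c['pixels'].astype(int);G=(g[...,1]>g[...,2]+25)&(g[...,1]>g[...,0]+15)&(X[...,0]>.6)&(X[...,0]<.8)&(X[...,1]<-.1)&(X[...,1]>-.5)&(X[...,2]<.06)
n,l,s,_=cv2.connectedComponentsWithStats(G.astype(np.uint8))
for i in range(1,n):
  q=X[l==i]
  if len(q)>40: print(len(q),cv2.boxPoints(cv2.minAreaRect((q[:,:2]*1000).astype(np.float32))).round(),q.max(0))
# sanding bar edges by robust PCA of top points
m=(np.hypot(X[...,0]-.686,X[...,1]+.157)<.045)&(X[...,2]>.036)&~G
q=X[m][:,:2];w,V=np.linalg.eigh(np.cov(q.T));print(q.mean(0),np.degrees(np.arctan2(V[1,1],V[0,1])),len(q))
E
python3 -m creep '[{"x":0.06,"y":0.05},{"x":0.12,"y":0.1},{"x":0.17,"y":0.15},{"x":0.22,"y":0.19},{"x":0.27,"y":0.23},{"x":0.32,"y":0.27},{"x":0.37,"y":0.31},{"x":0.42,"y":0.36},{"x":0.46,"y":0.40},{"x":0.497,"y":0.44},{"x":0.497,"y":0.44},{"x":0.497,"y":0.44}]' 0.042 20
```

```text
267 [[ 696. -274.]
 [ 724. -284.]
 [ 744. -225.]
 [ 716. -216.]] [ 0.74204326 -0.21653502  0.0446002 ]
279 [[ 639. -403.]
 [ 671. -438.]
 [ 718. -395.]
 [ 685. -360.]] [ 0.70699137 -0.36093858  0.04480526]
[ 0.68540418 -0.1553261 ] -157.51416785304392 154invalid input at $[0]: expected keys x, y, z, spin
```

```bash
python3 -m creep '[{"x":0.06,"y":0.05,"z":0,"spin":0},{"x":0.12,"y":0.1,"z":0,"spin":0},{"x":0.17,"y":0.15,"z":0,"spin":0},{"x":0.22,"y":0.19,"z":0,"spin":0},{"x":0.27,"y":0.23,"z":0,"spin":0},{"x":0.32,"y":0.27,"z":0,"spin":0},{"x":0.37,"y":0.31,"z":0,"spin":0},{"x":0.42,"y":0.36,"z":0,"spin":3},{"x":0.46,"y":0.40,"z":0,"spin":3},{"x":0.497,"y":0.441,"z":0,"spin":3},{"x":0.497,"y":0.441,"z":0,"spin":3},{"x":0.497,"y":0.441,"z":0,"spin":3}]' 0.042 20
python3 - <<'E'
from h import *
c=shot('wrist','w1');print(c['K'],c['R'],c['t'],r.read_state()['ee_pos'],r.read_state()['eef_rot'])
E
```

```text
time: 1.6
ee_pos: [0.6818, -0.1518, 0.2462]
eef_rot: [0.821, -0.571, -0.001, -0.001]
ft_force: [-0.1, 0.3, -0.5]
width: 0.0421
[[325.1922621    0.         280.25480474]
 [  0.         325.1922621  210.20519606]
 [  0.           0.           1.        ]] [[ 0.3487659  -0.93720542 -0.00288934]
 [-0.90972727 -0.33927823  0.23934616]
 [-0.22529681 -0.08084726 -0.97093   ]] [-0.37899862  0.53947664  0.5289742 ] [ 0.68079153 -0.15475799  0.24650896] [ 8.20254714e-01 -5.71997898e-01 -7.78962077e-04  4.56877091e-05]
```

View pics/w1.png

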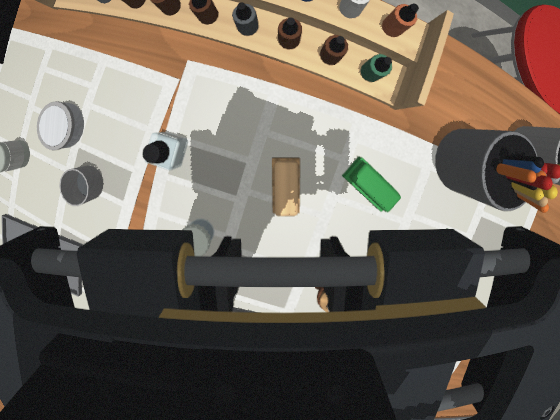

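The wrist view shows the block's bar at about (274–300, 157–215), with its long side parallel to the image's vertical, so the yaw is right. I check its position from this view.

```bash
cat >> h.py <<'E'
def wfish(c,u,v,z):
    K=c['K'];a=np.array([(u-K[0,2])/K[0,0],(v-K[1,2])/K[1,1]]);th=np.hypot(*a)
    d=c['R'].T@np.r_[a/th*np.sin(th),np.cos(th)];o=-c['R'].T@c['t'];return o+(z-o[2])/d[2]*d
E
python3 - <<'E'
from h import *
c=dict(np.load('w1.npz'))
T=np.array([wfish(c,u,v,.04) for u,v in[(274,157),(300,157),(300,214),(275,214)]]);print(T.round(4),T.mean(0).round(4))
for n,u,v,z in[('cem',156,152,.07),('cup',82,181,.042),('putty',58,125,.032)]:print(n,wfish(c,u,v,z).round(4))
E
```

```text
[[ 0.7143 -0.1317  0.04  ]
 [ 0.7239 -0.1573  0.04  ]
 [ 0.666  -0.1797  0.04  ]
 [ 0.6565 -0.1541  0.04  ]] [ 0.6902 -0.1557  0.04  ]
cem [ 0.6823 -0.0168  0.07  ]
cup [0.613  0.0805 0.042 ]
putty [0.6664 0.1443 0.032 ]
```

```bash
python3 -m creep '[{"x":0.004,"y":0.001,"z":-0.05,"spin":0},{"x":0.004,"y":0.001,"z":-0.1,"spin":0},{"x":0.004,"y":0.001,"z":-0.14,"spin":0},{"x":0.004,"y":0.001,"z":-0.17,"spin":0},{"x":0.004,"y":0.001,"z":-0.19,"spin":0},{"x":0.004,"y":0.001,"z":-0.203,"spin":0},{"x":0.004,"y":0.001,"z":-0.203,"spin":0},{"x":0.004,"y":0.001,"z":-0.203,"spin":0}]' 0.042 20
python3 -m creep '[{"x":0,"y":0,"z":0,"spin":0},{"x":0,"y":0,"z":0,"spin":0},{"x":0,"y":0,"z":0,"spin":0},{"x":0,"y":0,"z":0,"spin":0},{"x":0,"y":0,"z":0,"spin":0},{"x":0,"y":0,"z":0,"spin":0}]' 0.01 20
```

```text
time: 2.65
ee_pos: [0.6851, -0.1557, 0.0459]
eef_rot: [0.819, -0.573, 0.001, -0.0]
ft_force: [0.6, 0.0, 0.8]
width: 0.0421
time: 3.4
ee_pos: [0.6847, -0.1556, 0.0451]
eef_rot: [0.819, -0.573, 0.0, -0.0]
ft_force: [-0.5, -0.4, 6.0]
width: 0.0256
```

```bash
python3 -m creep '[{"x":0,"y":0,"z":0.02,"spin":0},{"x":0,"y":0,"z":0.06,"spin":0},{"x":0,"y":0,"z":0.11,"spin":0},{"x":0,"y":0,"z":0.14,"spin":0},{"x":-0.03,"y":0.05,"z":0.14,"spin":-2},{"x":-0.06,"y":0.1,"z":0.14,"spin":-5},{"x":-0.1,"y":0.15,"z":0.14,"spin":-8},{"x":-0.13,"y":0.2,"z":0.14,"spin":-11},{"x":-0.16,"y":0.25,"z":0.14,"spin":-15},{"x":-0.2,"y":0.3,"z":0.14,"spin":-15},{"x":-0.22,"y":0.34,"z":0.14,"spin":-15},{"x":-0.234,"y":0.362,"z":0.14,"spin":-15}]' - 20
python3 -m creep '[{"x":0,"y":0,"z":0,"spin":0},{"x":0,"y":0,"z":0,"spin":0},{"x":0,"y":0,"z":-0.03,"spin":0},{"x":0,"y":0,"z":-0.06,"spin":0},{"x":0,"y":0,"z":-0.09,"spin":0},{"x":0,"y":0,"z":-0.105,"spin":0},{"x":0,"y":0,"z":-0.105,"spin":0}]' - 20
python3 - <<'E'
from h import *
c=shot('top','top1')
cv2.imwrite('pics/c2.png',cv2.resize(c['pixels'][185:295,190:310],(720,660),interpolation=cv2.INTER_CUBIC)[:600])
E
```

```text
time: 4.9
ee_pos: [0.4489, 0.2091, 0.1858]
eef_rot: [0.739, -0.674, 0.0, -0.001]
ft_force: [1.1, 0.3, -0.6]
width: 0.026
time: 5.78
ee_pos: [0.4503, 0.2058, 0.0791]
eef_rot: [0.737, -0.676, -0.0, 0.001]
ft_force: [-0.5, -0.2, -0.3]
width: 0.026
```

View pics/c2.png

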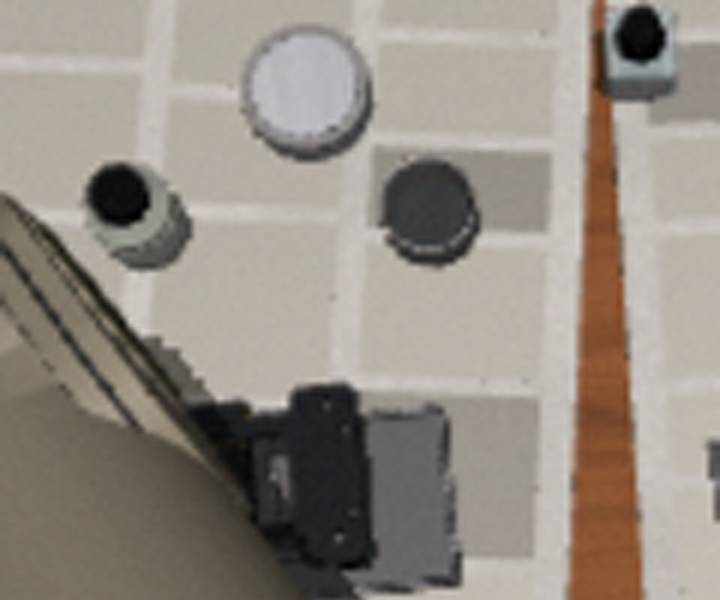

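The gripper is over tray2's left compartment, hidden by the arm; the right compartment at (410,495) is free. I lower it.

```bash
python3 -m creep '[{"x":0,"y":0,"z":-0.012,"spin":0},{"x":0,"y":0,"z":-0.022,"spin":0},{"x":0,"y":0,"z":-0.028,"spin":0},{"x":0,"y":0,"z":-0.031,"spin":0},{"x":0,"y":0,"z":-0.031,"spin":0},{"x":0,"y":0,"z":-0.031,"spin":0}]' - 20
```

```text
time: 6.58
ee_pos: [0.4505, 0.2066, 0.0488]
eef_rot: [0.738, -0.675, 0.0, -0.0]
ft_force: [-0.9, 0.2, -0.5]
width: 0.0259
```

```bash
python3 -m creep '[{"x":0,"y":0,"z":-0.002,"spin":0},{"x":0,"y":0,"z":-0.002,"spin":0},{"x":0,"y":0,"z":-0.002,"spin":0}]' - 20
python3 -m creep '[{"x":0,"y":0,"z":0,"spin":0},{"x":0,"y":0,"z":0,"spin":0},{"x":0,"y":0,"z":0,"spin":0},{"x":0,"y":0,"z":0.03,"spin":0},{"x":0,"y":0,"z":0.08,"spin":0},{"x":0,"y":0,"z":0.13,"spin":0},{"x":0,"y":0,"z":0.16,"spin":0},{"x":0.03,"y":-0.03,"z":0.16,"spin":0},{"x":0.07,"y":-0.06,"z":0.16,"spin":0},{"x":0.1,"y":-0.1,"z":0.16,"spin":0},{"x":0.14,"y":-0.14,"z":0.16,"spin":-5},{"x":0.18,"y":-0.17,"z":0.16,"spin":-5}]' 0.042 20
python3 -m creep '[{"x":0.027,"y":-0.027,"z":0,"spin":0},{"x":0.048,"y":-0.048,"z":0,"spin":0},{"x":0.048,"y":-0.048,"z":0,"spin":0},{"x":0.048,"y":-0.048,"z":0,"spin":0},{"x":0.048,"y":-0.048,"z":0,"spin":0}]' 0.06 20
python3 - <<'E'
from h import *
c=shot('top','top2')
cv2.imwrite('pics/c3.png',cv2.resize(c['pixels'][175:295,190:330],(700,600),interpolation=cv2.INTER_CUBIC))
E
```

```text
time: 6.95
ee_pos: [0.4508, 0.2066, 0.0478]
eef_rot: [0.738, -0.675, 0.001, -0.0]
ft_force: [-5.5, -2.8, 15.6]
width: 0.0261
time: 8.45
ee_pos: [0.6316, 0.0342, 0.2064]
eef_rot: [-0.707, 0.708, -0.0, -0.0]
ft_force: [0.4, 0.6, 0.5]
width: 0.042
time: 9.07
ee_pos: [0.6779, -0.0102, 0.2068]
eef_rot: [0.708, -0.706, -0.0, -0.0]
ft_force: [-1.0, -0.0, -0.3]
width: 0.0599
```

View pics/c3.png

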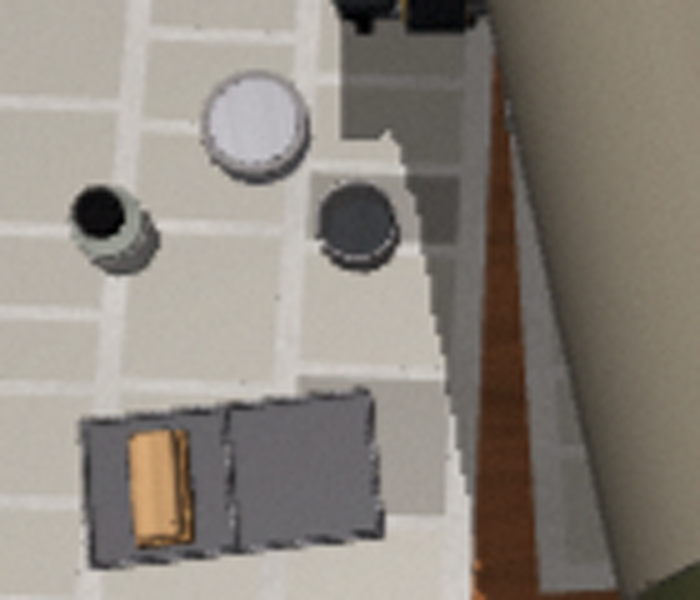

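The block stands in tray2's left compartment at about (160,487), square to its walls; putty tin, cup and thinner are undisturbed. The gripper is now over the cement bottle.

```bash
python3 -m creep '[{"x":0,"y":-0.001,"z":-0.05,"spin":0},{"x":0,"y":-0.001,"z":-0.09,"spin":0},{"x":0,"y":-0.001,"z":-0.12,"spin":0},{"x":0,"y":-0.001,"z":-0.145,"spin":0},{"x":0,"y":-0.001,"z":-0.16,"spin":0},{"x":0,"y":-0.001,"z":-0.170,"spin":0},{"x":0,"y":-0.001,"z":-0.170,"spin":0},{"x":0,"y":-0.001,"z":-0.170,"spin":0}]' 0.06 20
python3 -m creep '[{"x":0,"y":0,"z":0,"spin":0},{"x":0,"y":0,"z":0,"spin":0},{"x":0,"y":0,"z":0,"spin":0},{"x":0,"y":0,"z":0,"spin":0},{"x":0,"y":0,"z":0,"spin":0},{"x":0,"y":0,"z":0,"spin":0}]' 0.01 20
```

```text
time: 10.12
ee_pos: [0.679, -0.0124, 0.0376]
eef_rot: [0.707, -0.707, 0.001, -0.0]
ft_force: [-0.1, -0.1, -0.4]
width: 0.0601
time: 10.88
ee_pos: [0.6785, -0.0124, 0.0368]
eef_rot: [0.707, -0.707, 0.0, -0.0]
ft_force: [-0.3, 0.6, 1.7]
width: 0.0356
```

```bash
python3 -m creep '[{"x":0,"y":0,"z":0.02,"spin":0},{"x":0,"y":0,"z":0.06,"spin":0},{"x":0,"y":0,"z":0.1,"spin":0},{"x":-0.02,"y":0.01,"z":0.13,"spin":0},{"x":-0.06,"y":0.035,"z":0.13,"spin":1},{"x":-0.1,"y":0.06,"z":0.13,"spin":2},{"x":-0.14,"y":0.09,"z":0.13,"spin":3},{"x":-0.18,"y":0.115,"z":0.13,"spin":4},{"x":-0.21,"y":0.13,"z":0.13,"spin":5},{"x":-0.218,"y":0.137,"z":0.13,"spin":5},{"x":-0.218,"y":0.137,"z":0.13,"spin":5},{"x":-0.218,"y":0.137,"z":0.1,"spin":5}]' - 20
python3 -m creep '[{"x":0,"y":0,"z":-0.03,"spin":0},{"x":0,"y":0,"z":-0.06,"spin":0},{"x":0,"y":0,"z":-0.08,"spin":0},{"x":0,"y":0,"z":-0.09,"spin":0},{"x":0,"y":0,"z":-0.096,"spin":0},{"x":0,"y":0,"z":-0.098,"spin":0},{"x":0,"y":0,"z":-0.098,"spin":0},{"x":0,"y":0,"z":-0.098,"spin":0}]' - 20
```

```text
time: 12.38
ee_pos: [0.4631, 0.1242, 0.1384]
eef_rot: [0.737, -0.676, 0.002, -0.002]
ft_force: [-0.2, -0.6, -1.2]
width: 0.0358
time: 13.38
ee_pos: [0.461, 0.1242, 0.0396]
eef_rot: [0.737, -0.675, 0.001, -0.0]
ft_force: [-2.8, -1.3, 5.3]
width: 0.036
```

```bash
python3 -m creep '[{"x":0,"y":0,"z":0,"spin":0},{"x":0,"y":0,"z":0,"spin":0},{"x":0,"y":0,"z":0,"spin":0},{"x":0,"y":0,"z":0.03,"spin":0},{"x":0,"y":0,"z":0.08,"spin":0},{"x":0,"y":0,"z":0.13,"spin":0},{"x":0.04,"y":-0.01,"z":0.14,"spin":0},{"x":0.08,"y":-0.02,"z":0.14,"spin":-5},{"x":0.12,"y":-0.03,"z":0.14,"spin":-5},{"x":0.138,"y":-0.033,"z":0.14,"spin":-5},{"x":0.138,"y":-0.033,"z":0.14,"spin":-5},{"x":0.138,"y":-0.033,"z":0.14,"spin":-5}]' 0.052 20
python3 - <<'E'
from h import *
shot('scene','sc1');c=shot('wrist','w2')
E
```

```text
time: 14.88
ee_pos: [0.5977, 0.092, 0.1785]
eef_rot: [0.708, -0.706, -0.0, 0.0]
ft_force: [0.1, -0.1, 0.0]
width: 0.0521
```

View pics/w2.png

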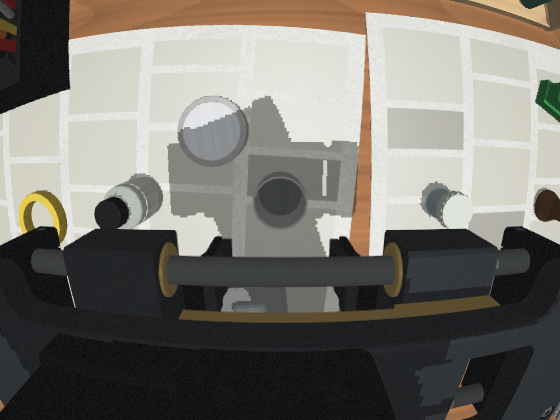

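View pics/sc1.png

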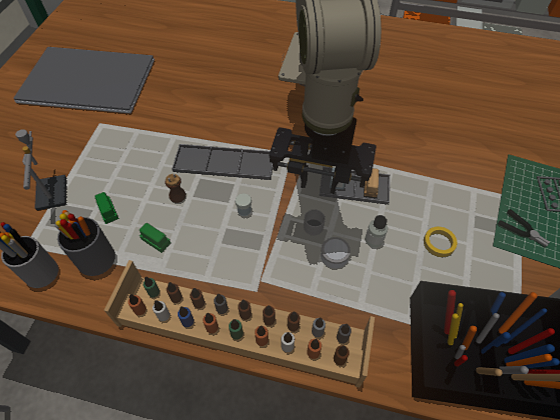

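Wrist view: cup rim centred at (280,200), on the jaw's midline; the scene view shows the sanding block standing in tray2 and the stock undisturbed. I descend on the cup.

```bash
python3 -m creep '[{"x":0.001,"y":0,"z":-0.03,"spin":0},{"x":0.001,"y":0,"z":-0.06,"spin":0},{"x":0.001,"y":0,"z":-0.09,"spin":0},{"x":0.001,"y":0,"z":-0.115,"spin":0},{"x":0.001,"y":0,"z":-0.13,"spin":0},{"x":0.001,"y":0,"z":-0.140,"spin":0},{"x":0.001,"y":0,"z":-0.140,"spin":0},{"x":0.001,"y":0,"z":-0.140,"spin":0}]' 0.07 15
python3 -m creep '[{"x":0,"y":0,"z":0,"spin":0},{"x":0,"y":0,"z":0,"spin":0},{"x":0,"y":0,"z":0,"spin":0},{"x":0,"y":0,"z":0,"spin":0},{"x":0,"y":0,"z":0,"spin":0},{"x":0,"y":0,"z":0,"spin":0}]' 0.02 15
```

```text
time: 15.98
ee_pos: [0.6, 0.0916, 0.0395]
eef_rot: [0.707, -0.707, 0.0, -0.001]
ft_force: [-0.2, -1.4, 0.7]
width: 0.0703
time: 16.73
ee_pos: [0.5995, 0.0915, 0.0388]
eef_rot: [0.708, -0.707, 0.0, -0.0]
ft_force: [-1.5, -0.0, 2.5]
width: 0.047
```

```bash
python3 -m creep '[{"x":0,"y":0,"z":0.02,"spin":0},{"x":0,"y":0,"z":0.06,"spin":0},{"x":0,"y":0,"z":0.1,"spin":0},{"x":-0.01,"y":-0.03,"z":0.12,"spin":0},{"x":-0.03,"y":-0.08,"z":0.12,"spin":0},{"x":-0.05,"y":-0.13,"z":0.12,"spin":2},{"x":-0.07,"y":-0.18,"z":0.12,"spin":4},{"x":-0.09,"y":-0.23,"z":0.12,"spin":6},{"x":-0.11,"y":-0.28,"z":0.12,"spin":8},{"x":-0.12,"y":-0.32,"z":0.12,"spin":8},{"x":-0.1255,"y":-0.344,"z":0.12,"spin":8},{"x":-0.1255,"y":-0.344,"z":0.12,"spin":8}]' - 15
python3 -m creep '[{"x":0,"y":0,"z":-0.01,"spin":0},{"x":0,"y":0,"z":-0.04,"spin":0},{"x":0,"y":0,"z":-0.07,"spin":0},{"x":0,"y":0,"z":-0.09,"spin":0},{"x":0,"y":0,"z":-0.105,"spin":0},{"x":0,"y":0,"z":-0.113,"spin":0},{"x":0,"y":0,"z":-0.1175,"spin":0},{"x":0,"y":0,"z":-0.118,"spin":0},{"x":0,"y":0,"z":-0.118,"spin":0}]' - 15
```

```text
time: 18.23
ee_pos: [0.4732, -0.2545, 0.1596]
eef_rot: [0.754, -0.657, 0.001, 0.0]
ft_force: [0.8, -0.5, 0.2]
width: 0.0472
time: 19.35
ee_pos: [0.4744, -0.2523, 0.0413]
eef_rot: [0.755, -0.656, 0.0, -0.0]
ft_force: [-1.6, 2.1, 4.2]
width: 0.0475
```

```bash
python3 -m creep '[{"x":0,"y":0,"z":0,"spin":0},{"x":0,"y":0,"z":0,"spin":0},{"x":0,"y":0,"z":0,"spin":0},{"x":0,"y":0,"z":0.03,"spin":0},{"x":0,"y":0,"z":0.08,"spin":0},{"x":0,"y":0,"z":0.13,"spin":0},{"x":0.03,"y":0.045,"z":0.14,"spin":0},{"x":0.06,"y":0.09,"z":0.14,"spin":0},{"x":0.09,"y":0.135,"z":0.14,"spin":-8},{"x":0.119,"y":0.175,"z":0.14,"spin":-8},{"x":0.119,"y":0.175,"z":0.14,"spin":-8},{"x":0.119,"y":0.175,"z":0.14,"spin":-8}]' 0.06 15
python3 - <<'E'
from h import *
c=shot('wrist','w3')
E
```

```text
time: 20.85
ee_pos: [0.5927, -0.078, 0.1803]
eef_rot: [0.707, -0.707, -0.0, 0.0]
ft_force: [-0.0, -0.6, 0.5]
width: 0.0599
```

View pics/w3.png

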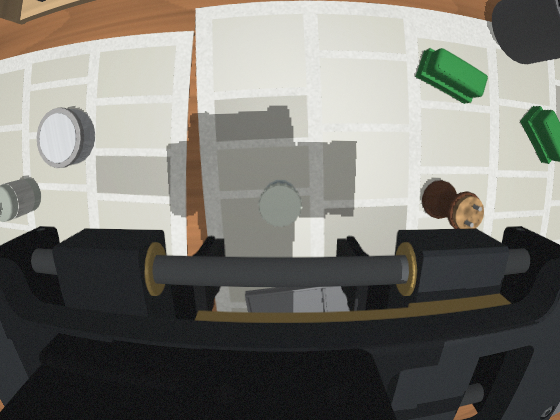

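The jar lid is centred at (280,203), between the jaws. I descend and grip the lid.

```bash
python3 -m creep '[{"x":0.001,"y":0,"z":-0.03,"spin":0},{"x":0.001,"y":0,"z":-0.06,"spin":0},{"x":0.001,"y":0,"z":-0.09,"spin":0},{"x":0.001,"y":0,"z":-0.115,"spin":0},{"x":0.001,"y":0,"z":-0.13,"spin":0},{"x":0.001,"y":0,"z":-0.138,"spin":0},{"x":0.001,"y":0,"z":-0.138,"spin":0},{"x":0.001,"y":0,"z":-0.138,"spin":0}]' 0.06 15
python3 -m creep '[{"x":0,"y":0,"z":0,"spin":0},{"x":0,"y":0,"z":0,"spin":0},{"x":0,"y":0,"z":0,"spin":0},{"x":0,"y":0,"z":0,"spin":0},{"x":0,"y":0,"z":0,"spin":0},{"x":0,"y":0,"z":0,"spin":0}]' 0.02 15
```

```text
time: 21.9
ee_pos: [0.5945, -0.0776, 0.0435]
eef_rot: [0.707, -0.707, 0.001, -0.0]
ft_force: [-0.9, 1.0, 0.5]
width: 0.0601
time: 22.65
ee_pos: [0.594, -0.0775, 0.0427]
eef_rot: [0.707, -0.707, 0.0, -0.0]
ft_force: [-0.4, -1.4, 1.8]
width: 0.0361
```

```bash
python3 -m creep '[{"x":0,"y":0,"z":0.02,"spin":0},{"x":0,"y":0,"z":0.06,"spin":0},{"x":0,"y":0,"z":0.1,"spin":0},{"x":-0.03,"y":-0.02,"z":0.1,"spin":0},{"x":-0.07,"y":-0.05,"z":0.1,"spin":4},{"x":-0.1,"y":-0.07,"z":0.1,"spin":8},{"x":-0.1315,"y":-0.093,"z":0.1,"spin":8},{"x":-0.1315,"y":-0.093,"z":0.1,"spin":8},{"x":-0.1315,"y":-0.093,"z":0.1,"spin":8},{"x":-0.1315,"y":-0.093,"z":0.07,"spin":8},{"x":-0.1315,"y":-0.093,"z":0.04,"spin":8},{"x":-0.1315,"y":-0.093,"z":0.025,"spin":8}]' - 15
python3 -m creep '[{"x":0,"y":0,"z":-0.01,"spin":0},{"x":0,"y":0,"z":-0.018,"spin":0},{"x":0,"y":0,"z":-0.022,"spin":0},{"x":0,"y":0,"z":-0.023,"spin":0},{"x":0,"y":0,"z":-0.023,"spin":0},{"x":0,"y":0,"z":-0.023,"spin":0}]' - 15
```

```text
time: 24.15
ee_pos: [0.4627, -0.1693, 0.0665]
eef_rot: [0.756, -0.655, -0.001, -0.0]
ft_force: [-0.4, 0.2, -0.1]
width: 0.0365
time: 24.9
ee_pos: [0.4629, -0.1706, 0.0456]
eef_rot: [0.755, -0.656, 0.001, -0.0]
ft_force: [-2.4, 1.8, 7.3]
width: 0.0361
```

```bash
python3 -m creep '[{"x":0,"y":0,"z":0,"spin":0},{"x":0,"y":0,"z":0,"spin":0},{"x":0,"y":0,"z":0,"spin":0},{"x":0,"y":0,"z":0.03,"spin":0},{"x":0,"y":0,"z":0.08,"spin":0},{"x":0,"y":0,"z":0.12,"spin":0},{"x":0.02,"y":0.05,"z":0.145,"spin":0},{"x":0.04,"y":0.1,"z":0.145,"spin":0},{"x":0.055,"y":0.155,"z":0.145,"spin":0},{"x":0.075,"y":0.21,"z":0.145,"spin":-8},{"x":0.09,"y":0.265,"z":0.145,"spin":-8},{"x":0.11,"y":0.32,"z":0.145,"spin":-8}]' 0.048 15
python3 -m creep '[{"x":0.015,"y":0.05,"z":0,"spin":0},{"x":0.026,"y":0.083,"z":0,"spin":0},{"x":0.026,"y":0.083,"z":0,"spin":0},{"x":0.026,"y":0.083,"z":0,"spin":0},{"x":0.026,"y":0.083,"z":0,"spin":0}]' 0.065 20
python3 - <<'E'
from h import *
c=shot('wrist','w4')
d=shot('top','top4')
cv2.imwrite('pics/c5.png',np.hstack([c['pixels'][100:260,150:410],cv2.resize(d['pixels'][235:295,300:400],(260,156))[:156].repeat(1,0)] if 0 else [cv2.resize(c['pixels'][100:260,150:410],(400,246)),cv2.resize(d['pixels'][234:295,301:400],(400,246),interpolation=cv2.INTER_CUBIC)]))
E
```

```text
time: 26.4
ee_pos: [0.5728, 0.1511, 0.1897]
eef_rot: [0.707, -0.707, 0.0, -0.0]
ft_force: [0.8, -0.3, 0.1]
width: 0.0481
time: 27.02
ee_pos: [0.5987, 0.2309, 0.1896]
eef_rot: [-0.707, 0.707, -0.0, -0.0]
ft_force: [0.6, -0.2, -0.7]
width: 0.0649
```

View pics/c5.png

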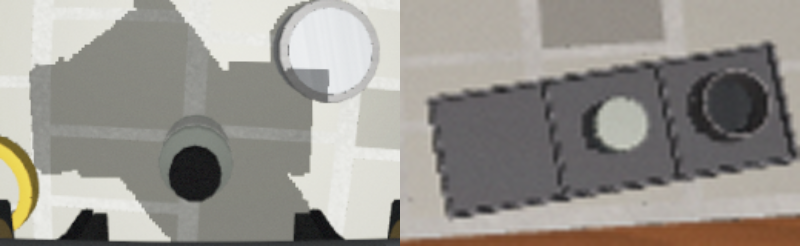

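The left half (wrist) shows the bottle cap about 3 px left of the midline (≈2 mm to +y). The right half (top) shows jar and cup upright, each in its own compartment. I descend on the bottle.

```bash
python3 -m creep '[{"x":0,"y":0.001,"z":-0.03,"spin":0},{"x":0,"y":0.001,"z":-0.06,"spin":0},{"x":0,"y":0.001,"z":-0.09,"spin":0},{"x":0,"y":0.001,"z":-0.115,"spin":0},{"x":0,"y":0.001,"z":-0.13,"spin":0},{"x":0,"y":0.001,"z":-0.142,"spin":0},{"x":0,"y":0.001,"z":-0.142,"spin":0},{"x":0,"y":0.001,"z":-0.142,"spin":0}]' 0.065 20
python3 -m creep '[{"x":0,"y":0,"z":0,"spin":0},{"x":0,"y":0,"z":0,"spin":0},{"x":0,"y":0,"z":0,"spin":0},{"x":0,"y":0,"z":0,"spin":0},{"x":0,"y":0,"z":0,"spin":0},{"x":0,"y":0,"z":0,"spin":0}]' 0.02 20
```

```text
time: 28.12
ee_pos: [0.5989, 0.2338, 0.0485]
eef_rot: [0.707, -0.707, 0.0, -0.001]
ft_force: [0.5, -0.6, 0.8]
width: 0.0648
time: 28.88
ee_pos: [0.5985, 0.2335, 0.0478]
eef_rot: [0.708, -0.707, 0.0, -0.0]
ft_force: [-0.5, 0.4, 1.3]
width: 0.0414
```

```bash
python3 -m creep '[{"x":0,"y":0,"z":0.02,"spin":0},{"x":0,"y":0,"z":0.06,"spin":0},{"x":0,"y":0,"z":0.1,"spin":0},{"x":0,"y":0,"z":0.13,"spin":0},{"x":-0.02,"y":-0.04,"z":0.13,"spin":0},{"x":-0.04,"y":-0.08,"z":0.13,"spin":0},{"x":-0.06,"y":-0.13,"z":0.13,"spin":2},{"x":-0.08,"y":-0.18,"z":0.13,"spin":4},{"x":-0.105,"y":-0.23,"z":0.13,"spin":6},{"x":-0.13,"y":-0.28,"z":0.13,"spin":8},{"x":-0.14,"y":-0.31,"z":0.13,"spin":8},{"x":-0.148,"y":-0.322,"z":0.13,"spin":8}]' - 20
python3 -m creep '[{"x":0,"y":0,"z":0,"spin":0},{"x":0,"y":0,"z":0,"spin":0},{"x":0,"y":0,"z":-0.03,"spin":0},{"x":0,"y":0,"z":-0.06,"spin":0},{"x":0,"y":0,"z":-0.09,"spin":0},{"x":0,"y":0,"z":-0.11,"spin":0},{"x":0,"y":0,"z":-0.12,"spin":0},{"x":0,"y":0,"z":-0.126,"spin":0},{"x":0,"y":0,"z":-0.128,"spin":0},{"x":0,"y":0,"z":-0.128,"spin":0},{"x":0,"y":0,"z":-0.128,"spin":0}]' - 20
```

```text
time: 30.38
ee_pos: [0.45, -0.0899, 0.1786]
eef_rot: [0.754, -0.656, 0.001, -0.0]
ft_force: [0.4, -0.3, -1.3]
width: 0.0413
time: 31.75
ee_pos: [0.4508, -0.0879, 0.0506]
eef_rot: [0.755, -0.655, 0.0, -0.0]
ft_force: [-3.3, 2.3, 7.4]
width: 0.0414
```

Contact with the tray floor is felt (7 N). I release, rise straight up and move clear for the check.

```bash
python3 -m creep '[{"x":0,"y":0,"z":0,"spin":0},{"x":0,"y":0,"z":0,"spin":0},{"x":0,"y":0,"z":0,"spin":0},{"x":0,"y":0,"z":0.03,"spin":0},{"x":0,"y":0,"z":0.07,"spin":0},{"x":0,"y":0,"z":0.12,"spin":0},{"x":0,"y":0,"z":0.16,"spin":0},{"x":0,"y":0,"z":0.2,"spin":0},{"x":0.02,"y":-0.06,"z":0.2,"spin":0},{"x":0.02,"y":-0.12,"z":0.2,"spin":0},{"x":0.0,"y":-0.18,"z":0.2,"spin":0},{"x":-0.02,"y":-0.24,"z":0.2,"spin":0}]' 0.056 20
python3 -m creep '[{"x":-0.04,"y":-0.04,"z":0,"spin":0},{"x":-0.08,"y":-0.08,"z":0,"spin":0},{"x":-0.12,"y":-0.12,"z":0,"spin":0},{"x":-0.16,"y":-0.16,"z":0,"spin":0},{"x":-0.2,"y":-0.2,"z":0,"spin":0},{"x":-0.22,"y":-0.22,"z":0,"spin":0},{"x":-0.22,"y":-0.22,"z":0,"spin":0},{"x":-0.22,"y":-0.22,"z":0,"spin":0}]' - 20
python3 - <<'E'
from h import *
c=shot('top','top5')
cv2.imwrite('pics/c6.png',cv2.resize(c['pixels'][165:295,160:400],(800,433),interpolation=cv2.INTER_CUBIC))
c0=dict(np.load('top0.npz'))
def cloud(c):
    K,R,t=c['K'],c['R'],c['t'];v,u=np.mgrid[:420,:560];Z=c['z_map']
    return (np.stack([(u-K[0,2])/K[0,0]*Z,(v-K[1,2])/K[1,1]*Z,Z],-1)-t)@R
X0,X=cloud(c0),cloud(c)
T={'t2':((.4569,.1657),95.05),'t3':((.4623,-.1704),98.1)}
def mid(X,x,y,z,rad=.036):
    m=(np.hypot(X[...,0]-x,X[...,1]-y)<rad)&(abs(X[...,2]-z)<.006);q=X[m]
    return (q.min(0)+q.max(0))/2,len(q)
for n,tr,x,y,z in[('cup','t3',.474,-.2526,.045),('jar','t3',.4623,-.1704,.049),('thin','t3',.4506,-.0882,.087),('cem','t2',.4606,.1244,.073),('sand','t2',.4532,.207,.043)]:
    p,k=mid(X,x,y,z);o,a=T[tr];a=np.radians(a);ey=np.array([np.cos(a),np.sin(a)]);ex=np.array([ey[1],-ey[0]])
    d=p[:2]-o;print(n,'tray x,y mm',(1000*d@ex).round(1),(1000*d@ey).round(1),'top z',p[2].round(4),k)
for n,x,y,z in[('putty',.663,.152,.032),('handle',.5914,-.248,.067),('tape',.575,.345,.018)]:
    print(n,mid(X0,x,y,z,.05 if n!='tape' else .06),mid(X,x,y,z,.05 if n!='tape' else .06))
E
```

```text
time: 33.25
ee_pos: [0.4302, -0.3289, 0.2495]
eef_rot: [0.755, -0.656, 0.0, 0.0]
ft_force: [0.9, -0.3, -0.0]
width: 0.0559
time: 34.25
ee_pos: [0.2119, -0.5465, 0.2495]
eef_rot: [0.755, -0.655, 0.0, -0.0]
ft_force: [0.5, 0.6, -0.3]
width: 0.0558
cup tray x,y mm 1.8 -83.1 top z 0.0444 57
jar tray x,y mm -0.7 -0.7 top z 0.0488 143
thin tray x,y mm 0.2 84.2 top z 0.0866 79
cem tray x,y mm 0.1 -42.4 top z 0.0726 44
sand tray x,y mm -2.3 40.9 top z 0.0423 195
putty (array([0.6631416 , 0.15229347, 0.03203901]), 353) (array([0.6628674 , 0.15226775, 0.03165688]), 354)
handle (array([ 0.59235992, -0.24747601,  0.06635642]), 115) (array([ 0.59263673, -0.24870449,  0.06684495]), 114)
tape (array([0.57233954, 0.37393265, 0.01808587]), 186) (array([0.57212878, 0.37371501, 0.01780714]), 185)
```

View pics/c6.png

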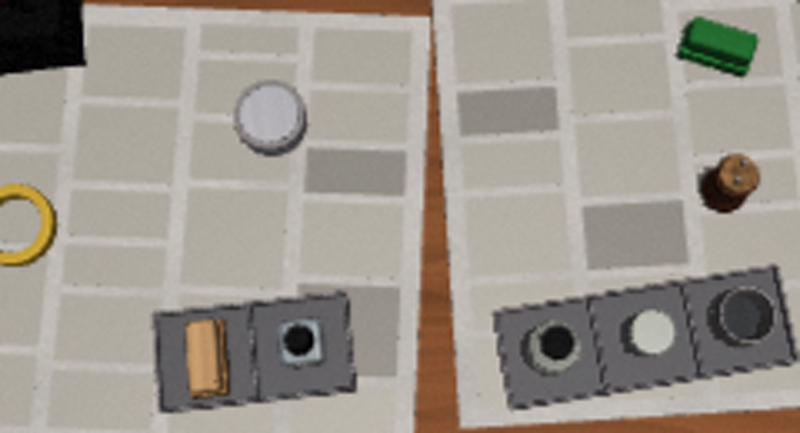

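All five things stand upright in their own compartments: sanding block (207,357), cement bottle (300,342), thinner bottle (553,345), jar (652,332) and cup (746,317). The putty tin, tape, handle and green block are unmoved.

```bash
python3 -c "
from bench import r
print(r.close_job())"
```

```text
the job is handed in; nothing more can be done
None
```

Both kits are made up and the job is handed in, at about 34 s of the 128 s allowed. The hand-in reports no verdict, so the checks below are my own.

- **Painting kit (three-compartment tray):** the mixing cup, paint jar and thinner bottle each stand in their own compartment.
- **Building kit (two-compartment tray):** the cement bottle and sanding block each stand in their own compartment.

I lowered each thing to the tray floor before opening the fingers. The contact force was about 4 to 16 N, the highest with the sanding block.

The last top-camera check put every item within about 2.5 mm of its compartment centre. Their tops were at the heights expected for standing upright on the tray floor. The putty tin, tape roll and painting handle measured within about 1.5 mm of where they began, and the green block in view had not moved.

No final check failed. Earlier, one wrist-camera reading disagreed with the top view, by about 6 mm for the cement bottle and 18 mm for the cup. It was taken while the arm was still settling, so I used the top-view positions.

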